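# Release a coolant tube from its push-fit port

## Task

Take the orange-tipped steel coolant tube out of the push-fit port on the aluminium manifold: press the blue release ring around it slowly and gently all the way down with the fingertips, and while the ring is down grip the tube and draw it straight out without forcing it. Then stand it upright on the floor of the empty, orange-marked hole of the white drip rack and let go without dropping it. Leave the black-tipped spare tube, the white bottle and the blue lap disc where they are.

Things in the scene. Friction and masses are not known exactly. Their poses are not given: they have to be found in the camera images.
- manifold: Fixed aluminium block, 100 x 100 x 45 mm; origin at the centre of its underside, z up. A 30 mm bore, 37 mm deep (floor 8 mm above the underside), down its middle is the port that holds the tube; over it, threaded on a brass collet, is the blue release ring. More than 25 N on block or ring damages it; pulling at the locked tube with more than about 15 N breaks the jaws inside.
- ring_high (a point): Fixed point on the port's axis, 79 mm above the block's underside: the highest the unpressed ring's upper face can be. The ring is threaded on differently each time, so that face is 0 to 20 mm below this point: find it by touch. Ring: flat blue flange, 50 mm outer, 25 mm inner diameter, 5 mm thick; its own pose is not told.
- ring_travel (a point): Point 59 mm above the block's underside on the port's axis, lowest place of the unpressed ring's upper face. From where it is found the ring moves 8 mm down to a solid stop, sprung (2 N at top, 4 N at stop) and damped (2.5 N per mm/s): at 3 mm/s it resists with 10 to 12 N, fast presses overload it. Left alone it creeps back up at 1 to 1.5 mm/s.
- jaws (a point): Centre of the four hidden jaws, 31 mm above the block's underside. They open as the ring goes down and pass the tube's bead only with the ring over 6 mm down; shut, they stop the tube dead after 1.5 mm. Once the fingers leave the pressed ring, there is about 1.3 s to raise the tube 2 mm, so that its bead is between the jaws; after 12 mm it is past them. A seal drags a few N over 12 mm.
- tube: Rigid steel tube, 12 mm diameter, 96 mm long, about 0.08 kg, the last 12 mm an orange taper (to 7 mm). A bead of 20 mm diameter lies 14 to 19 mm above the foot. Origin at the centre of its flat foot, z along the tube to the nozzle. At first upright in the port, foot 8 mm and top 104 mm above the manifold's underside: 25 to 45 mm stand above the ring, 8 mm more with it pressed.
- rack: Fixed white drip rack, block 85 (x) x 150 (y) x 50 mm, origin at the centre of its underside, z up. Two holes of 30 mm diameter, 40 mm deep, at y = -40 mm (marked with an orange bar, empty) and y = +40 mm (black bar, holding the spare tube).
- rack_hole (a point): Centre of the floor of the empty, orange-marked rack hole, 10 mm above the rack's underside and 40 mm below its upper face; axes as the rack's.
- spare: Spare steel tube of the same size as the other, with a black nozzle, standing in the other rack hole. Loose; leave it. Origin at the centre of its foot.
- bottle: Closed white plastic bottle with a red cap, 52 mm diameter, 105 mm high, loose; leave it. Origin at the centre of its underside.
- lap: Aluminium lap disc with a blue face, 90 mm diameter, 12 mm thick, lying loose on the bench; leave it. Origin at the centre of its underside.
Things that resemble listed ones, but are neither listed nor needed, are in the scene too. Leave any brown look-alike of the rack alone.

How it is judged (in metres and radians):
On the way, in this order (a step that is already met when the one before it is completed fails the run):
1. the fingers press on the release ring (contact force between the fingers and manifold above 2.5 N), for 0.3 s.
2. the tube is held in the fingers with its foot drawn out above the port (z of tube in the frame of manifold above 0.06 m and contact force between the fingers and tube above 0.5 N), for 0.1 s.
At the end, for the whole second after the job is handed in: The orange-tipped tube stands released and at rest in the orange-marked hole: foot within 6 mm of the floor and 13 mm of the centre, lean under 0.25 rad. Spare moved under 20 mm, lean under 0.25 rad; bottle and lap moved under 30 mm, bottle lean under 0.2 rad (horizontal distance between tube and rack_hole below 0.013 m and z of tube in the frame of rack_hole below 0.006 m and angle between each of tube, spare's own z axis and vertical below 0.25 rad and linear speed of tube below 0.02 m/s and distance of spare from where it was at the start of the episode below 0.02 m and distance of each of bottle, lap from where it was at the start of the episode below 0.03 m and angle between bottle's own z axis and vertical below 0.2 rad); the robot touches nothing.
It fails at once if more than 25 N on the manifold or its ring (contact force between any of the fingers, the arm and manifold above 25 N).
It fails at once if the tube forced against the port with more than 25 N (contact force between tube and manifold above 25 N).
It fails at once if the tube dropped: falling faster than 0.5 m/s while not held (contact force between the fingers and tube below 0.05 N and linear speed of tube above 0.5 m/s).
It fails at once if a bystander knocked away (distance of any of spare, bottle, lap from where it was at the start of the episode above 0.05 m).
It also fails if it takes over 61 s, if anything falls off the work surface, if the arm or the gripper's body presses on something with over 40 N, if the wrist force passes 120 N, or if a joint passes its speed limit or range.

## Robot

A 6-joint arm with a two-finger parallel gripper is mounted at the origin on the work surface. World frame = base frame: x ahead of the robot, y to its left, z up, the work surface at z = 0. Lengths are in mm, angles in rad, forces in N, time in s.
With the tool pointing down it reaches from about 400 to 825 mm from the base axis. Payload 7 kg.
Tool frame: the origin (TCP) lies at the very end of the fingers, on their centre line; the grasp point (between the pads) lies 19 mm behind it; z points along the fingers, y is the direction in which the jaws open and shut (so a half turn about z gives the same grasp; the last joint's range is limited). The gripper opens to 88 mm and grips with 3 to 60 N. Pads are 19 mm wide; open, the fingers measure 130 mm over their backs; the gripper's body (78 mm by 193 mm) begins 47 mm behind the grasp point.
Start: joints at [-1.052, 0.359, 0.012, 0, -1.224, -0.288], TCP at [154.385, -657.085, 226.561] pointing down, gripper open.
Joint ranges: [-3.07, 3.07], [-1.43, 2.12], [-1.02, 1.25], [-3.03, 1.67], [-3.05, -0], [-3.03, 3.03]. Speed limits (rad/s): [2.39, 2.39, 3.01, 3.14, 3.14, 3.14].

## Interface

Orientations are given as a unit quaternion [x, y, z, w].
In Python, from plant import bot gives the robot as it stands. Calls block until the motion is done:
- bot.move_ptp(position, orientation): joint-space move of the TCP to a pose.
- bot.line_to(position, velocity=150, ori=None): straight line of the TCP; ori=None keeps the orientation; velocity is the mean speed in mm/s.
- bot.move_joints(angles): joint-space move.
- bot.move_gripper(opening, force=None): finger opening in mm; force is the grip in N (None keeps the last); returns when the fingers have stopped.
- bot.pause(seconds).
- bot.solve_ik(position, orientation): joint angles nearest the present ones, or None.
- bot.read_state(): the state.
- bot.camera(name): name is "scene" or "top" or "wrist"; returns the picture (400x640x3 uint8, red, green, blue); there is no depth.
- bot.get_calibration(name): a dict with "fx", "fy", "cx", "cy" (pixels), "view" (4x4, takes a point from world to camera coordinates); the wrist camera has in their place "T_tool_cam" (4x4, takes a point from camera to tool coordinates, whose origin is the TCP and whose axes are the flange's). Camera axes: x right, y up, looking along -z (the intrinsics and any distortion apply to the point x, -y, -z); pixel columns grow to the right and rows downward; lengths in mm; the calibration is good to about 2 mm. A picture is of the moment at which its call begins: read the wrist's pose just before it. get_calibration takes no time and is no camera call.
A pose or a line that the arm cannot do raises bot.Unreachable and nothing moves.
- bot.close_job(): hands the job in, once; it reports no verdict.
The state is a dict: "t": time; "joint_pos": joint angles; "qvel": joint speeds; "tau": joint torques, N m; "tcp_pos": TCP position; "eef_rot": TCP orientation; "contact_force": force on the tool from outside, world axes, zero at the start; "moment": the same for the moment, N m; "width": finger opening in mm.
Only numpy, scipy, OpenCV 4.12 (cv2) and the standard library are available. Lean on these libraries where they do the work, as an engineer would, in place of code of your own. Each camera call takes 0.05 s, during which the arm holds its last target. There are 200 camera calls.

## Working session

There is one attempt and no reset: what is moved stays moved. The work goes in short steps, each a Python script; the robot and the scene stay as the last script left them, time stands still between calls to the robot, and variables do not carry over. Pictures are saved under pics/ and viewed, about 8 in all and at most 12, crops included, and the job is handed in when it is done.

```bash
ls; mkdir -p pics
python3 - <<'E'
from plant import bot
import cv2,numpy as np
np.set_printoptions(precision=4,suppress=True)
for n in("scene","top"):
    im=bot.camera(n); cv2.imwrite(f"pics/{n}0.png",im[:,:,::-1]); print(n,bot.get_calibration(n))
print(bot.get_calibration("wrist")); print(bot.read_state())
E
```

```text
pics
scene {'fx': 368.44528199328414, 'fy': 368.44528199328414, 'cx': 325.2445784829731, 'cy': 201.76274028924138, 'view': array([[  -0.8081,    0.589 ,   -0.0069,  451.2357],
       [  -0.4122,   -0.5571,    0.721 ,  186.2791],
       [   0.4208,    0.5855,    0.6929, -946.2806],
       [   0.    ,    0.    ,    0.    ,    1.    ]])}
top {'fx': 383.8257661160384, 'fy': 383.8257661160384, 'cx': 318.0370159187404, 'cy': 199.58695473030664, 'view': array([[  -0.0143,   -0.9999,    0.0011,   32.3073],
       [   0.9844,   -0.0139,    0.1757, -536.9334],
       [  -0.1756,    0.0036,    0.9845, -712.0975],
       [   0.    ,    0.    ,    0.    ,    1.    ]])}
{'fx': 342.30805074348604, 'fy': 342.30805074348604, 'cx': 317.85102856659773, 'cy': 201.46714091981315, 'T_tool_cam': array([[  -0.0001,    0.9617,    0.2743,   74.152 ],
       [   1.    ,    0.0003,   -0.0007,   -0.9188],
       [  -0.0008,    0.2743,   -0.9616, -158.0537],
       [   0.    ,    0.    ,    0.    ,    1.    ]])}
{'t': 0.1, 'joint_pos': array([-1.0519,  0.3593,  0.0112, -0.0003, -1.2241, -0.2881]), 'qvel': array([ 0.001 , -0.0008,  0.0033,  0.0001,  0.0009,  0.0018]), 'tau': array([ -0.0018, -58.4163,  29.3752,   7.0155,   0.0102,  -0.0001]), 'tcp_pos': array([ 154.2629, -656.687 ,  225.7209]), 'eef_rot': array([-0.1151,  0.9934,  0.0007, -0.0002]), 'contact_force': array([ 0.1521, -0.295 , -0.7924]), 'moment': array([ 0.039 , -0.016 , -0.0219]), 'width': 87.4441927588871}
```

View pics/top0.png

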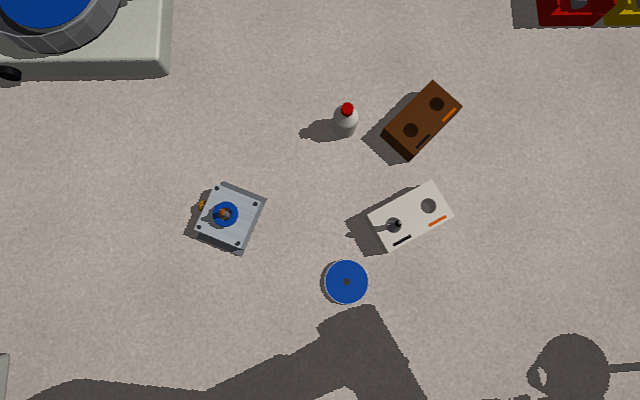

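View pics/scene0.png

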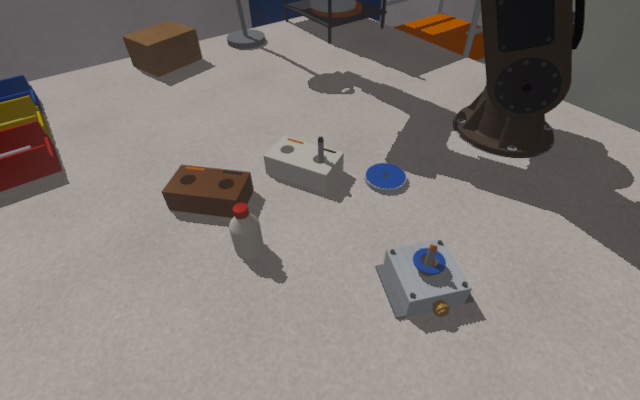

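The top view shows the manifold with the blue ring and orange tube at (225,214), and the white rack at (410,215). The rack's orange-marked hole is at (428,205) and the spare at (394,225). There are two rack candidates: brown at (422,120) and white at (410,215). The white one fits, since it has the black tube in it and the task names a white rack. The lap disc at (346,282) is not the ring.

```bash
cat > h.py <<'E'
from plant import bot
import cv2,numpy as np
from scipy.spatial.transform import Rotation as R
np.set_printoptions(precision=2,suppress=True)
def ray(name,px,st=None):
    c=bot.get_calibration(name)
    d=np.array([(px[0]-c["cx"])/c["fx"],-(px[1]-c["cy"])/c["fy"],-1.])
    if name=="wrist":
        T=np.array(c["T_tool_cam"]); Rt=R.from_quat(st["eef_rot"]).as_matrix()
        return Rt@T[:3,3]+st["tcp_pos"],Rt@T[:3,:3]@d
    V=np.array(c["view"]); return -V[:3,:3].T@V[:3,3],V[:3,:3].T@d
def plane(r,z): o,d=r; return o+d*(z-o[2])/d[2]
def tri(rs):
    P=[np.eye(3)-np.outer(d,d)/(d@d) for _,d in rs]
    p=np.linalg.solve(sum(P),sum(Q@o for Q,(o,_) in zip(P,rs)))
    return p,[np.linalg.norm(Q@(p-o)) for Q,(o,_) in zip(P,rs)]
def blobs(mask,box=None,amin=5):
    m=mask.astype(np.uint8)
    if box: k=np.zeros_like(m);x0,y0,x1,y1=box;k[y0:y1,x0:x1]=1;m&=k
    n,_,s,c=cv2.connectedComponentsWithStats(m)
    return [(c[i],s[i]) for i in range(1,n) if s[i,4]>=amin]
def hsv(im): return cv2.split(cv2.cvtColor(im,cv2.COLOR_RGB2HSV))
def down(yaw): # tool z down, tool x axis at yaw
    return (R.from_euler("z",yaw)*R.from_euler("x",np.pi)).as_quat()
E
python3 - <<'E'
from h import *
boxes={"top":[(180,170,280,260),(360,175,460,260)],"scene":[(375,230,475,320),(255,125,350,195)]}
out={}
for n in("top","scene"):
    im=cv2.imread(f"pics/{n}0.png")[:,:,::-1].copy(); h,s,v=hsv(im)
    org=(h<16)&(s>120)&(v>90); blu=(h>100)&(h<125)&(s>150)&(v>60)
    for nm,m,b in(("tip",org,boxes[n][0]),("ring",blu,boxes[n][0]),("bar",org,boxes[n][1])):
        B=blobs(m,b); print(n,nm,[(c,t) for c,t in B])
        if B: out[n,nm]=max(B,key=lambda q:q[1][4])[0]
for k in("tip","ring","bar"): print(k,tri([ray(n,out[n,k]) for n in("top","scene")]))
# holes, picked by eye
print("hole top",plane(ray("top",(428.5,205.5)),50),"scene",plane(ray("scene",(288,149)),50))
print("brown? bar top z50",plane(ray("top",out["top","bar"]),50))
print("manifold corners/screws z45",[plane(ray("top",p),45) for p in((216,188),(255,204),(237,243))])
a=cv2.imread("pics/top0.png")[165:265,175:285];b=cv2.imread("pics/top0.png")[165:265,355:465]
cv2.imwrite("pics/crop1.png",cv2.resize(np.hstack([a,b]),None,fx=3.6,fy=3.6,interpolation=2))
E
```

```text
top tip [(array([222.2 , 211.45]), array([220, 209,   5,   6,  20], dtype=int32))]
top ring [(array([225.21, 213.96]), array([213, 202,  25,  25, 354], dtype=int32))]
top bar [(array([437.  , 220.35]), array([429, 215,  18,  12,  63], dtype=int32))]
scene tip [(array([432.23, 247.97]), array([429, 244,   8,   8,  39], dtype=int32))]
scene ring [(array([423.21, 262.44]), array([413, 249,  27,  25, 260], dtype=int32)), (array([439.85, 258.62]), array([435, 252,  10,  14,  78], dtype=int32))]
scene bar [(array([295.23, 140.64]), array([288, 139,  15,   5,  22], dtype=int32))]
tip (array([508.96, 202.58,  93.82]), [np.float64(0.6405298362544144), np.float64(0.6405298362543478)])
ring (array([511.88, 201.77,  58.64]), [np.float64(3.784085795224058), np.float64(3.7840857952240716)])
bar (array([ 491.6 , -205.74,   53.29]), [np.float64(0.5539504081340094), np.float64(0.5539504081339712)])
hole top [ 522.01 -192.47   50.  ] scene [ 518.87 -191.89   50.  ]
brown? bar top z50 [ 492.41 -207.18   50.  ]
manifold corners/screws z45 [array([564.14, 227.97,  45.  ]), array([530.67, 149.68,  45.  ]), array([454.2 , 183.58,  45.  ])]
```

View pics/crop1.png

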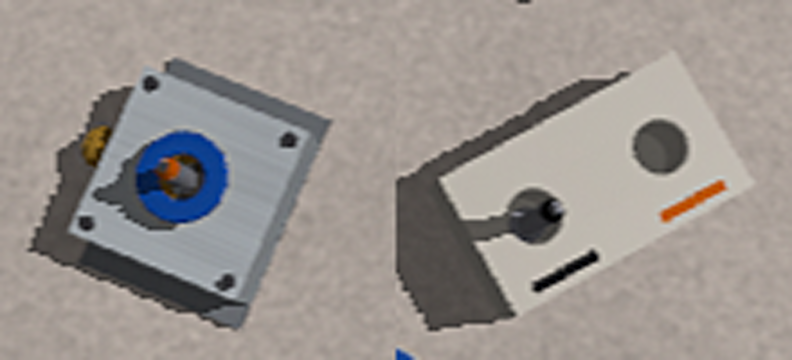

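The crop confirms the white rack, with the hole near (660,147) beside the orange bar and the black-tipped spare in the other hole. The manifold and its orange-tipped tube are on the left. The positions agree: tip height is about 94–104 mm and bar height about 50 mm. Next I move over the port for a wrist look.

Run:
```python
from h import *
best=None
for y in np.arange(-180,180,15):
    q=bot.solve_ik([509,203,225],down(np.radians(y)))
    if q is not None: print(y,np.round(q,2))
    if q is not None and (best is None or abs(q[5])+abs(q[3])<best[0]): best=(abs(q[5])+abs(q[3]),y)
for y in np.arange(-180,180,30):
    q=bot.solve_ik([520,-192,120],down(np.radians(y)));print("rack",y,None if q is None else np.round(q,2))
y=best[1];print("yaw",y)
bot.move_ptp([509,203,225],down(np.radians(y)))
st=bot.read_state();im=bot.camera("wrist");cv2.imwrite("pics/w1.png",im[:,:,::-1]);print(st)
```

```text
-180 [ 0.74  0.15 -0.27 -0.   -1.15 -2.31]
-165 [ 0.74  0.15 -0.27 -0.   -1.15 -2.05]
-150 [ 0.74  0.15 -0.27 -0.   -1.15 -1.78]
-135 [ 0.74  0.15 -0.27 -0.   -1.15 -1.52]
-120 [ 0.74  0.15 -0.27  0.   -1.15 -1.26]
-105 [ 0.74  0.15 -0.27  0.   -1.15 -1.  ]
-90 [ 0.74  0.15 -0.27  0.   -1.15 -0.74]
-75 [ 0.74  0.15 -0.27  0.   -1.15 -0.48]
-60 [ 0.74  0.15 -0.27  0.   -1.15 -0.21]
-45 [ 0.74  0.15 -0.27  0.   -1.15  0.05]
-30 [ 0.74  0.15 -0.27  0.   -1.15  0.31]
-15 [ 0.74  0.15 -0.27  0.   -1.15  0.57]
0 [ 0.74  0.15 -0.27  0.   -1.15  0.83]
15 [ 0.74  0.15 -0.27  0.   -1.15  1.1 ]
30 [ 0.74  0.15 -0.27  0.   -1.15  1.36]
45 [ 0.74  0.15 -0.27  0.   -1.15  1.62]
60 [ 0.74  0.15 -0.27  0.   -1.15  1.88]
75 [ 0.74  0.15 -0.27  0.   -1.15  2.14]
90 [ 0.74  0.15 -0.27  0.   -1.15  2.4 ]
105 [ 0.74  0.15 -0.27  0.   -1.15  2.67]
120 [ 0.74  0.15 -0.27  0.   -1.15  2.93]
150 [ 0.74  0.15 -0.27  0.   -1.15 -2.83]
165 [ 0.74  0.15 -0.27 -0.   -1.15 -2.57]
rack -180 [-0.    0.26 -0.4  -0.   -0.92 -1.57]
rack -150 [-0.    0.26 -0.4   0.   -0.92 -1.05]
rack -120 [-0.    0.26 -0.4   0.   -0.92 -0.52]
rack -90 [-0.    0.26 -0.4   0.   -0.92  0.  ]
rack -60 [-0.    0.26 -0.4   0.   -0.92  0.52]
rack -30 [-0.    0.26 -0.4   0.   -0.92  1.05]
rack 0 [-0.    0.26 -0.4   0.   -0.92  1.57]
rack 30 [-0.    0.26 -0.4   0.   -0.92  2.09]
rack 60 [-0.    0.26 -0.4   0.   -0.92  2.62]
rack 90 None
rack 120 [-0.    0.26 -0.4  -0.   -0.92 -2.62]
rack 150 [-0.    0.26 -0.4  -0.   -0.92 -2.09]
yaw -45
{'t': 3.35, 'joint_pos': array([ 0.74,  0.15, -0.27,  0.  , -1.15,  0.05]), 'qvel': array([-0.,  0.,  0., -0.,  0., -0.]), 'tau': array([  0.17, -40.92,  28.46,   6.78,   0.04,   0.  ]), 'tcp_pos': array([509.22, 202.47, 224.94]), 'eef_rot': array([ 0.92, -0.38, -0.  ,  0.  ]), 'contact_force': array([ 0.04,  0.32, -0.61]), 'moment': array([-0.04,  0.16, -0.01]), 'width': 87.89317878981983}
```

View pics/w1.png

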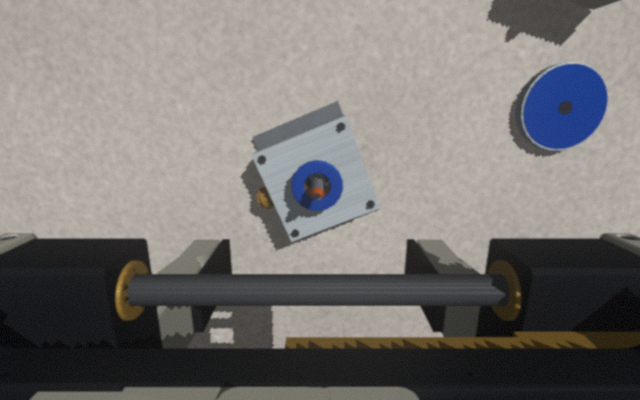

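The wrist view shows the ring centred at about (317,187) with the orange tip inside it, and screws at (262,160), (341,127), (295,233) and (370,204). The lap disc is at (565,107), well clear.

Run:
```python
from h import *
st=bot.read_state()
im=cv2.imread("pics/w1.png")[:,:,::-1].copy();h,s,v=hsv(im)
S=[plane(ray("wrist",p,st),45) for p in((262,160),(341,127),(370,204),(295,233))]
print("screws",*S,"mean",np.mean(S,0))
B=blobs((h<16)&(s>120)&(v>90),(290,160,345,215));print(B)
tip=max(B,key=lambda q:q[1][4])[0]
for z in(96,104):print("tip at",z,plane(ray("wrist",tip,st),z))
m=((h>100)&(h<125)&(s>130)&(v>40)).astype(np.uint8);k=np.zeros_like(m);k[150:220,280:355]=1;m&=k
c=max(cv2.findContours(m,0,1)[0],key=cv2.contourArea);e=cv2.fitEllipse(cv2.convexHull(c));print("ring ell",e,len(c))
o,d=ray("wrist",e[0],st)
for z in(56,62,68,74,79):
    p=plane((o,d),z);dep=np.linalg.norm(p-o);print(z,p,"diam~",dep*max(e[1])/342.3*np.cos(0))
def ell(n,box):
    im=cv2.imread(f"pics/{n}0.png")[:,:,::-1].copy();h,s,v=hsv(im)
    m=((h>100)&(h<125)&(s>130)&(v>30)).astype(np.uint8);k=np.zeros_like(m);x0,y0,x1,y1=box;k[y0:y1,x0:x1]=1;m&=k
    pts=np.vstack([q for q in cv2.findContours(m,0,1)[0] if len(q)>6]);e=cv2.fitEllipse(cv2.convexHull(pts));print(n,e);return ray(n,e[0])
r1=ell("top",(205,195,245,232));r2=ell("scene",(405,240,455,280))
print("ring tri",tri([r1,r2,(o,d)]),tri([r2,(o,d)]))
for n,r in(("hole",(428.5,205.5)),("spare hole",(394,228))):print(n,plane(ray("top",r),50))
```

```text
screws [562.83 226.54  45.  ] [530.4  148.87  45.  ] [453.47 181.69  45.  ] [485.99 259.18  45.  ] mean [508.17 204.07  45.  ]
[(array([318.  , 191.26]), array([312, 187,  13,  10,  76], dtype=int32))]
tip at 96 [510.   200.77  96.  ]
tip at 104 [511.43 199.34 104.  ]
ring ell ((316.61376953125, 185.27142333984375), (49.09819412231445, 49.98549270629883), 72.43269348144531) 248
56 [508.08 204.62  56.  ] diam~ 49.05017418115958
62 [509.06 203.61  62.  ] diam~ 48.150182807389676
68 [510.04 202.59  68.  ] diam~ 47.250191433619776
74 [511.01 201.58  74.  ] diam~ 46.35020005984986
79 [511.83 200.73  79.  ] diam~ 45.60020724837494
top ((224.87875366210938, 213.75401306152344), (24.715158462524414, 25.596799850463867), 53.044315338134766)
scene ((428.7193908691406, 260.789794921875), (24.458282470703125, 32.321624755859375), 110.1463851928711)
ring tri (array([509.23, 203.83,  64.  ]), [np.float64(0.34998382477816903), np.float64(0.2618725444098987), np.float64(0.5739427497191966)]) (array([509.03, 203.62,  63.52]), [np.float64(0.37434013730449683), np.float64(0.3743401373045402)])
hole [ 522.01 -192.47   50.  ]
spare hole [ 478.62 -122.4    50.  ]
```

Port axis is at (508.8, 203.7), with the screws, ring and tip agreeing to about 1 mm. The ring face is near z≈62. Next I lower onto it and press by touch.

Run:
```python
from h import *
x,y=508.8,203.7
bot.move_gripper(25,20)
bot.line_to([x,y,115],150); bot.line_to([x,y,80],60); bot.pause(.2)
s=bot.read_state();f0=s["contact_force"];print(s["t"],s["tcp_pos"],f0,s["width"])
z=79.;zc=None
while z>49.9:
    touched=zc is not None
    z-=0.5 if touched else 1.
    bot.line_to([x,y,z],1.5 if touched else 3.)
    s=bot.read_state();d=s["contact_force"][2]-f0[2]
    print(z,round(s["tcp_pos"][2],2),round(d,2),round(s["t"],2))
    if zc is None and d>1.2: zc=z
    if d>9:
        bot.pause(.2);d=bot.read_state()["contact_force"][2]-f0[2];print("settled",d)
        if d>7:break
    if zc and zc-z>9: print("no stop?");break
    if np.linalg.norm((s["contact_force"]-f0)[:2])>6:print("lateral",s["contact_force"]-f0);break
s=bot.read_state();print(zc,s)
```

```text
6.35 [509.04 203.87  80.37] [ 0.93  0.58 -0.69] 24.94619863248112
78.0 78.01 0.96 7.17
77.0 76.96 0.93 7.65
76.0 75.98 0.35 8.13
75.0 74.97 0.22 8.62
74.0 74.0 0.24 9.1
73.0 72.98 0.48 9.58
72.0 71.99 -0.06 10.07
71.0 70.99 0.34 10.55
70.0 69.98 0.93 11.03
69.0 68.99 1.28 11.52
68.5 68.5 0.64 11.83
68.0 67.96 0.57 12.15
67.5 67.46 0.51 12.47
67.0 66.98 0.84 12.78
66.5 66.48 1.29 13.1
66.0 65.96 1.07 13.42
65.5 65.65 2.76 13.73
65.0 65.21 4.49 14.05
64.5 64.66 5.76 14.37
64.0 64.1 5.09 14.68
63.5 63.6 5.43 15.0
63.0 63.06 4.59 15.32
62.5 62.56 5.13 15.63
62.0 62.05 5.28 15.95
61.5 61.58 5.88 16.27
61.0 61.06 5.8 16.58
60.5 60.54 5.55 16.9
60.0 60.09 5.45 17.22
59.5 59.57 6.42 17.53
no stop?
69.0 {'t': 17.5333, 'joint_pos': array([ 0.74,  0.32, -0.48,  0.  , -0.77,  0.05]), 'qvel': array([ 0.,  0., -0., -0.,  0., -0.]), 'tau': array([  0.02, -45.32,  20.9 ,   4.75,   0.45,   0.  ]), 'tcp_pos': array([508.86, 203.71,  59.57]), 'eef_rot': array([ 0.92, -0.38,  0.  , -0.  ]), 'contact_force': array([-1.68, -0.4 ,  5.72]), 'moment': array([-0.14,  0.61, -0.03]), 'width': 24.776467549986087}
```

True contact was at z≈65.8 (the 69 trigger was noise), so the stop should be near 57.8. I continue to the stop and grip there.

Run:
```python
from h import *
x,y=508.8,203.7;z=59.5;f0=-0.69+.4
while z>56.9:
    z-=.3; bot.line_to([x,y,z],1.5); bot.pause(.1)
    s=bot.read_state();d=s["contact_force"][2]-f0;print(round(z,2),s["tcp_pos"][2].round(2),d.round(2))
    if d>7.5:break
bot.move_gripper(8,25)
s=bot.read_state();print(s["t"],s["tcp_pos"],s["contact_force"],s["width"])
```

```text
59.2 59.21 4.4
58.9 58.89 4.66
58.6 58.55 5.25
58.3 58.27 4.38
58.0 57.99 5.01
57.7 57.76 6.15
57.4 57.71 8.83
20.3833 [509.1  203.89  57.63] [-1.08 -0.9   6.83] 11.073650265466426
```

Ring at its solid stop (57.7, 8 mm below contact), tube gripped. I draw it out.

Run:
```python
from h import *
x,y=508.8,203.7
def p(l):
    s=bot.read_state();print(l,s["t"],s["tcp_pos"],s["contact_force"],s["width"])
bot.line_to([x,y,61.5],8);p("4mm")
bot.line_to([x,y,73],15);p("15mm")
bot.line_to([x,y,160],80);p("up")
im=bot.camera("wrist");cv2.imwrite("pics/w2.png",im[:,:,::-1])
im=bot.camera("scene");cv2.imwrite("pics/s2.png",im[:,:,::-1])
a=cv2.imread("pics/s2.png")[100:340,300:560];b=cv2.imread("pics/w2.png")[120:360,200:440]
cv2.imwrite("pics/c2.png",cv2.resize(np.hstack([a,b]),None,fx=1.6,fy=1.6))
```

```text
4mm 21.0417 [508.54 203.5   61.3 ] [ 0.21 -0.99 -4.15] 11.490933032151096
15mm 21.9583 [508.76 203.68  72.97] [-0.43  0.45 -0.81] 11.340868179389771
up 23.2 [508.47 203.49 159.38] [-1.25  0.19 -1.25] 11.36062937871389
```

View pics/c2.png

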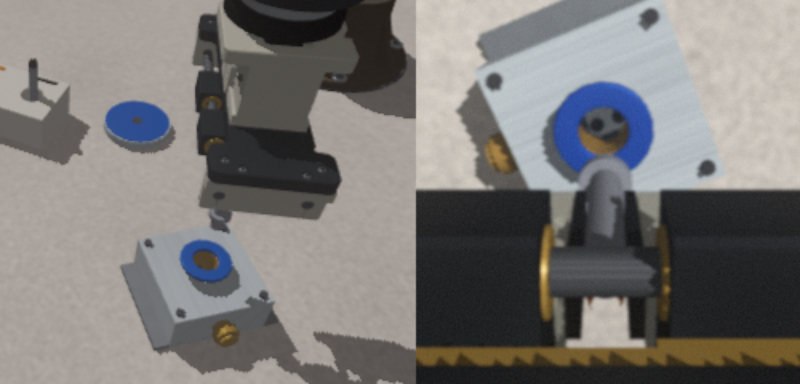

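The tube is held and drawn out, its bead and foot hanging below the fingers, and the blue ring is empty. I carry it over the rack and look again.

Run:
```python
from h import *
bot.line_to([508.8,203.7,200],150)
bot.move_ptp([520.5,-192.2,200],down(np.radians(-58)))
bot.pause(.2)
st=bot.read_state();im=bot.camera("wrist");cv2.imwrite("pics/w3.png",im[:,:,::-1]);np.save("st3.npy",np.r_[st["tcp_pos"],st["eef_rot"]])
print(st["t"],st["tcp_pos"],st["eef_rot"],st["contact_force"],st["width"])
```

```text
25.3833 [ 520.89 -191.3   200.04] [ 0.87 -0.48  0.   -0.  ] [-0.46  0.01 -0.59] 11.456524654303863
```

View pics/w3.png

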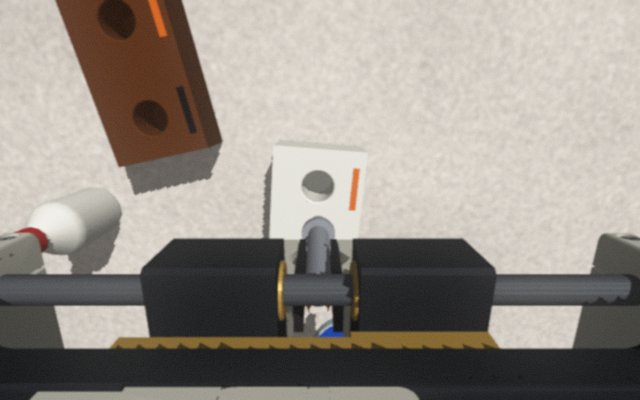

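The wrist view shows the orange-marked hole at about (318,185) and the tube foot and bead at about (317,228), centred laterally. I compute the hole position and the foot check from these.

Run:
```python
from h import *
a=np.load("st3.npy");st={"tcp_pos":a[:3],"eef_rot":a[3:]}
im=cv2.imread("pics/w3.png");g=cv2.cvtColor(im,6)
m=(g<195).astype(np.uint8);k=np.zeros_like(m);k[163:208,290:342]=1;m&=k
c=max(cv2.findContours(m,0,1)[0],key=cv2.contourArea);e=cv2.fitEllipse(c);print(e)
p=plane(ray("wrist",e[0],st),50);o=ray("wrist",e[0],st)[0];print("hole",p,"diam",np.linalg.norm(p-o)*np.array(e[1])/342.3)
# predicted foot centre/leading edge pixel
cal=bot.get_calibration("wrist");T=np.linalg.inv(cal["T_tool_cam"])
for q in([0,0,49.6],[6,0,49.6],[10,0,35.6],[10,0,30.6],[10,0,32]):
    v=T[:3,:3]@q+T[:3,3];print(q,cal["cx"]+cal["fx"]*v[0]/-v[2],cal["cy"]-cal["fy"]*v[1]/-v[2])
```

```text
((318.2165832519531, 184.2024383544922), (28.102436065673828, 33.65843963623047), 113.15325927734375)
hole [ 522.04 -194.44   50.  ] diam [25.96 31.1 ]
[0, 0, 49.6] 317.1627912592881 224.43150559534
[6, 0, 49.6] 317.1568501784441 215.566187578152
[10, 0, 35.6] 317.09156055624743 216.56540748595103
[10, 0, 30.6] 317.0676673575546 219.28854537369386
[10, 0, 32] 317.0744729683079 218.51290136178747
```

The foot is where predicted. I use hole (521.3, -193.0), averaged over the views, which leaves ±5 mm clearance for the bead.

Run:
```python
from h import *
x,y=521.3,-193.0
bot.line_to([x,y,115],120);bot.pause(.2)
f0=bot.read_state()["contact_force"];print(f0)
bot.line_to([x,y,90],40)
s=bot.read_state();print(s["t"],s["tcp_pos"],s["contact_force"]-f0)
z=90
while z>57:
    z-=3 if z>63 else .5
    bot.line_to([x,y,z],25 if z>62 else 5);bot.pause(.1)
    s=bot.read_state();d=s["contact_force"]-f0;print(z,s["tcp_pos"].round(2),d.round(2))
    if np.linalg.norm(d)>3:break
print(s["t"],s["width"])
```

```text
[0.54 0.22 0.01]
27.2667 [ 521.43 -193.03   90.01] [-0.4   0.44 -0.69]
87 [ 521.35 -192.99   87.08] [-0.59 -0.24 -0.18]
84 [ 521.3  -193.01   83.97] [ 0.01  0.05 -1.62]
81 [ 521.26 -193.01   80.95] [-0.97 -0.1  -0.39]
78 [ 521.29 -193.01   77.96] [-0.07 -0.4  -0.81]
75 [ 521.31 -193.01   74.99] [-0.73 -1.45 -1.53]
72 [ 521.3  -192.98   71.96] [-0.2  -0.64 -1.37]
69 [ 521.27 -193.01   68.94] [-0.01  0.36 -0.08]
66 [ 521.27 -193.02   65.96] [-0.17 -0.52 -1.11]
63 [ 521.3  -193.01   62.96] [-1.49 -0.35 -0.18]
62.5 [ 521.32 -193.02   62.53] [-0.33 -0.63 -0.69]
62.0 [ 521.29 -193.     61.99] [-0.8  -0.29 -0.59]
61.5 [ 521.3  -193.     61.49] [-1.36 -0.8  -0.99]
61.0 [ 521.28 -193.     60.99] [-0.49  0.06 -1.06]
60.5 [ 521.29 -193.01   60.5 ] [-0.   -0.37  0.24]
60.0 [ 521.29 -192.99   59.97] [-0.39 -0.5  -0.62]
59.5 [ 521.43 -193.01   59.62] [-0.35 -0.16  1.62]
59.0 [ 521.56 -193.1    59.56] [-2.17  0.18  5.97]
33.3667 11.143549409668182
```

Floor contact came at z=59.6, exactly as predicted. I relieve the load, release and retreat.

Run:
```python
from h import *
x,y=521.3,-193.0
bot.line_to([x,y,59.5],5);bot.move_gripper(15);bot.pause(.2);bot.move_gripper(32);bot.pause(.2)
bot.line_to([x,y,125],60);bot.line_to([x,y,210],150)
st=bot.read_state();im=bot.camera("wrist");cv2.imwrite("pics/w4.png",im[:,:,::-1])
bot.move_ptp([300,-450,300],down(np.radians(-90)))
im2=bot.camera("top");cv2.imwrite("pics/t4.png",im2[:,:,::-1])
s=bot.camera("scene");cv2.imwrite("pics/s4.png",s[:,:,::-1])
a=cv2.resize(s[110:210,245:365],(400,333));b=cv2.resize(im2[165:265,355:475],(400,333))
cv2.imwrite("pics/c4.png",np.hstack([a,b])[:,:,::-1])
print(bot.read_state()["t"],bot.read_state()["contact_force"])
```

```text
38.3417 [-0.37 -0.1   0.48]
```

View pics/c4.png

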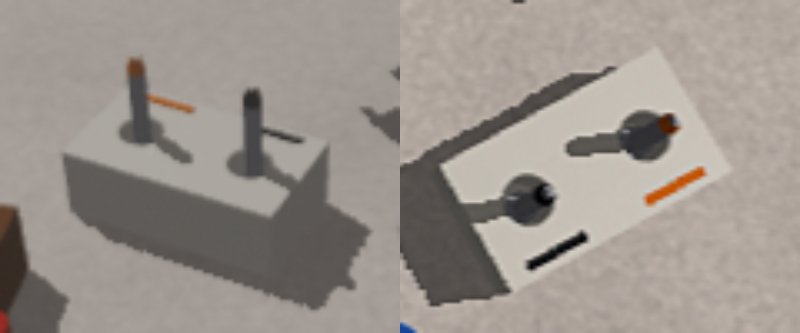

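Both tubes stand in their holes: orange-tipped by the orange bar, black spare unmoved. One numeric check of tip position and bystanders, then I hand in.

Run:
```python
from h import *
c={}
for n,b in(("top",(425,190,450,213)),("scene",(279,122,291,138))):
    im=cv2.imread(f"pics/{n[0]}4.png")[:,:,::-1].copy();h,s,v=hsv(im)
    c[n]=max(blobs((h<16)&(s>100)&(v>60),b,3),key=lambda q:q[1][4])[0]
print(c,"tip",tri([ray(n,c[n]) for n in c]))
a=cv2.imread("pics/top0.png").astype(int);b=cv2.imread("pics/t4.png").astype(int)
for nm,(x0,y0,x1,y1) in dict(lap=(318,255,372,308),bottle=(330,98,362,140),spare=(385,210,408,240)).items():
    print(nm,(abs(a-b)[y0:y1,x0:x1].max(2)>40).sum())
bot.close_job()
```

```text
{'top': array([434.73, 202.18]), 'scene': array([285., 130.])} tip (array([ 521.13, -190.59,   99.64]), [np.float64(1.256655528656406), np.float64(1.2566555286563743)])
lap 76
bottle 0
spare 5
the job is handed in; nothing more can be done
```

The job is handed in, at about 38 s of the 61 s allowed. The orange-tipped tube is standing released in the orange-marked hole of the white rack.

- **Ring:** I touched it at z ≈ 65.8 mm and pressed it slowly to its solid stop at 57.7 mm, about 8 mm down. No reading after a press step went above about 9 N.
- **Tube removal:** I gripped the tube with the ring held down and drew it straight out. The highest pull I read was about 4 N.
- **Placing:** The foot met the hole floor at z = 59.6 mm, as predicted, and I let go with it resting there.

**Last checks:**
- **Tube:** The tip measured (521.1, -190.6, 99.6) mm, about 2.5 mm from the hole centre I used. The two views behind that tip position disagreed by about 1.3 mm each. The final picture shows the tube upright.
- **Bottle and spare:** Both look unchanged between the first and last top views.
- **Lap disc:** Its patch differed in 76 pixels. I took this to be the arm's shadow, since the robot never went near it, but I did not measure its position again.
- **False contact:** The first touch trigger, at 69 mm, was force-sensor noise. I corrected it from the force log.

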